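# Angle a bar past the post into the stop bay

## Robot

A 6-joint arm with a two-finger parallel gripper is mounted at the origin on a cart in front of the work surface, level with it; the furniture and walls round the work are solid. World frame = base frame: x ahead of the robot, y to its left, z up, the work surface at z = 0. Lengths are in m, angles in rad, forces in N, time in s.
With the tool pointing down it reaches from about 0.35 to 0.85 m from the base axis. Payload 8.1 kg.
Tool frame: the origin (TCP) lies on the centre line of the jaws, within the pads' length; the fingertips stand 25 mm ahead of it and the grasp point (between the pads) lies 6 mm ahead of it (robot.nose_length is the distance from the TCP to the fingertips, in m); z points along the fingers, y is the line along which they close (so a half turn about z gives the same grasp; the last joint's range is limited). The gripper opens to 93 mm and grips with 3 to 60 N. Pads are 15 mm wide; open, the fingers measure 128 mm over their backs; the gripper's body (75 mm by 188 mm) begins 65 mm behind the grasp point.
Start: joints at [-1.278, 0.13, 1.488, -0, 1.523, -0.085], TCP at [0.221, -0.558, 0.244] pointing down, gripper open.
Joint ranges: [-2.96, 2.96], [-0.89, 2.26], [0.02, 2.5], [-1.34, 4.48], [0, 2.73], [-2.66, 2.66]. Speed limits (rad/s): [2.39, 2.39, 2.79, 3.14, 3.14, 3.14].

## Interface

Orientations are given as a 3x3 rotation matrix whose columns are the frame's x, y, z axes.
In Python, from station import robot gives the robot as it stands. The module is installed in compiled form; this text tells all that it offers.
- The arm moves only by the tool send_rows, never from a script. Its argument "moves" is a list of rows, each a list of 3 entries, a list of its own where there are three numbers: the opening, from -1 (shut) to 1 (fully open), then the shift along the tool's x, y, z normalised to -1 to 1, where 1 is 0.5 m, then the turn about the tool's z normalised to -1 to 1, where 1 is 4 degrees. A call has exactly 8 rows; each row shifts and turns the commanded pose from where the row before left it, along the tool's axes as they then stand; what a row does not reach is not made up. A row lasts 1/12 s, in which the tool goes at most 41.7 mm and 7.16 degrees, less where a joint would pass 70% of its speed; a pose out of reach is approached as far as the arm can. A call with a number of a shift or a turn outside -1 to 1 is refused whole. A call with a gripper value outside its range is refused whole. The fingers move at their own pace and stop on an object; "force" is the grip in N (left out, the last holds). Time passes only in rows, so rows that do not move let the fingers close, or fill a call up. It gives the time, the measured TCP pose, the force, the opening and the grip force at its end, in the units of the state.
- robot.read_state(): the state, without advancing time (a new reading comes with each control period).
- robot.capture(name): name is "scene" or "top" or "wrist"; returns (picture, depth): 400x640x3 uint8, red, green, blue; 400x640 float32, m along the optical axis (not along the pixel's ray), 0 where there is no reading.
- robot.get_calibration(name): a dict with "intrinsics" (3x3 intrinsics, pixels), "position" and "attitude" of the camera in the world. Camera axes: x right, y down, z forward; pixel columns grow to the right and rows downward; lengths in m; the calibration is good to about 2 mm. A picture is of the moment at which its call begins: read the wrist's pose just before it. get_calibration takes no time and is no camera call; for the wrist camera it gives the pose at the moment of the call.
- robot.close_job(): hands the job in; it is judged then, once.
The state is a dict: "time": time; "q": joint angles; "qvel": joint speeds; "joint_efforts": joint torques, N m; "eef_pos": TCP position; "ee_rot": TCP orientation; "wrist_force": force on the tool from outside, world axes, zero at the start; "moment": the same for the moment, N m; "grip_width": finger opening in m; "grip_force": force on a finger pad.
Only numpy, scipy, OpenCV 4.12 (cv2) and the standard library are available. Lean on these libraries where they do the work, as an engineer would, in place of code of your own. Each camera call takes 0.05 s, during which the arm holds its last target. There are 200 camera calls.

## Task

Push the long dark steel bar into the blue stop bay: the yellow post bars the straight way in, so shove the bar's right end in behind the post at an angle, then swing the left end in, until the bar lies between the two end stops with its whole length flush against the back rail. Only push it with the outside of the fingers and keep it flat on the table: never put the fingers astride it, grip it or lift it, do not shove hard, and leave the other things where they are.

Things in the scene. Friction and masses are not known exactly. Their poses are not given: they have to be found in the camera images.
- bar: dark square steel bar lying flat, 30x30 mm in section and 240 mm long, about 0.55 kg, slides on the table under a push of a few newtons. Origin: centre of its underside; its y axis runs along its length (ends at y = +-120 mm), z up
- bay: blue stop frame fixed to the table, 35 mm high, open towards the robot, turned up to 0.15 rad. Origin: on the table, mid-length of the back rail's face; x points away from the robot, into the rail, y left along the rail, z up. The rail's face (plane x = 0) is 324 mm long. No floor: the bar slides on the table. A bar that is home lies along y with its centre at x = -15 mm
- left_stop (a point): top of the inner front corner of the bay's left end stop, at x = -35, y = +140 mm in the bay's frame; the stop is a block 22 mm thick that reaches from there back to the rail
- right_stop (a point): top of the inner front corner of the bay's right end stop, at x = -62, y = -140 mm in the bay's frame; the stop is a block 22 mm thick that reaches from there back to the rail. 280 mm lie between the stops
- post (a point): top centre of the fixed yellow post, 24 mm in diameter and 50 mm high, in front of the right part of the bay at x = -74, y = -95 mm in the bay's frame; 62 mm lie free between it and the rail's face, and only 223 mm between it and the left stop measured along the rail, less than the bar's length
- cup: white enamel mug, 69x93x91 mm, left of the bay; a bystander, to be left alone
- magnet_angle: orange three-cornered magnetic angle, 65x65x15 mm, lying flat right of the bay; a bystander, to be left alone
- screwdriver: red-handled screwdriver, 224 mm long, lying to the right; a bystander, to be left alone
- spanner: steel spanner, 231 mm long, lying at the left; a bystander, to be left alone

How it is judged:
By the outcome, as a careful person would: the job done as asked, in the order asked, and still so for the second after the job is handed in, with the robot touching nothing.
It also fails if it takes over 61 s, if anything falls off the work surface, if the arm or the gripper's body presses on something with over 40 N, if the wrist force passes 120 N, or if a joint passes its speed limit or range.

## Working session

There is one attempt and no reset: what is moved stays moved. The work goes in short steps, Python scripts to look and compute and a tool call to move; the robot and the scene stay as the last step left them, time stands still between calls to the robot, and variables do not carry over. Pictures are saved under pics/ and viewed, at most 11 in all, crops included, and the job is handed in when it is done.

Besides the shell and the picture viewer there is one more tool, called as name(argument=value, ...) on one line, values as JSON. send_rows: Moves the arm, as the interface text tells. Its arguments: {"type":"object","properties":{"moves":{"type":"array","items":{"type":"array"}},"force":{"type":"number"}},"required":["moves"]}

```bash
mkdir -p pics
python3 - <<'E'
from station import robot
import cv2,numpy as np
s=robot.read_state(); print(s['time'],s['eef_pos'],s['ee_rot'],s['wrist_force'],s['grip_width'])
for n in ['scene','top']:
    p,d=robot.capture(n); cv2.imwrite(f'pics/{n}0.png',p[:,:,::-1]); np.save(f'pics/{n}0.npy',d)
    c=robot.get_calibration(n); print(n,c)
E
```

```text
0.0 [ 0.22120215 -0.55718136  0.24260865] [[ 9.29481109e-01  3.68869348e-01 -5.21218261e-04]
 [ 3.68869684e-01 -9.29479516e-01  1.72781206e-03]
 [ 1.52875212e-04 -1.79823029e-03 -9.99998371e-01]] [-0.56020548 -0.12212621 -0.62435219] 0.09306162210877447
scene {'intrinsics': array([[467.33036138,   0.        , 313.35945816],
       [  0.        , 467.33036138, 206.25302162],
       [  0.        ,   0.        ,   1.        ]]), 'position': array([0.07888059, 0.80194793, 1.11390794]), 'attitude': array([[-0.81543799, -0.43834709,  0.37803798],
       [-0.57884022,  0.62000371, -0.52965971],
       [-0.00221015, -0.65072824, -0.7593075 ]])}
top {'intrinsics': array([[389.01193827,   0.        , 327.58482133],
       [  0.        , 389.01193827, 195.47791401],
       [  0.        ,   0.        ,   1.        ]]), 'position': array([0.38576458, 0.09208765, 1.25024193]), 'attitude': array([[ 0.0025754 , -0.98566725,  0.16868149],
       [-0.99998594, -0.00332025, -0.00413384],
       [ 0.00463466, -0.16866847, -0.98566194]])}
```

View pics/top0.png

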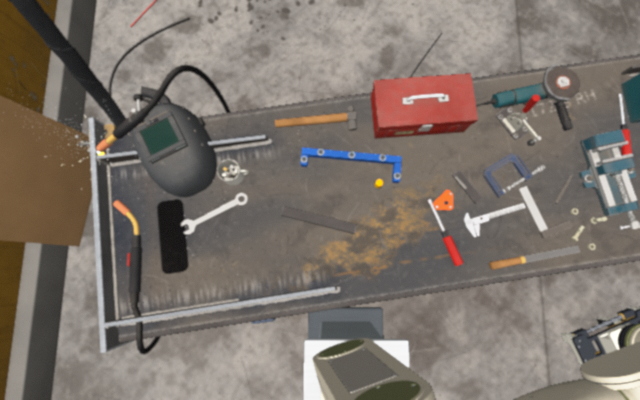

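The top view shows the bay (300–402, 150–180), the yellow post (379,183), the bar (283–355, 208–232), the cup at (231,171) and the orange angle at (444,201). Next I'll enlarge it.

Run:
```python
import cv2
p=cv2.imread('pics/top0.png')
cv2.imwrite('pics/c1.png',cv2.resize(p[140:240,275:415],None,fx=5.7,fy=5.7,interpolation=cv2.INTER_CUBIC))
```

```text
(no output)
```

View pics/c1.png

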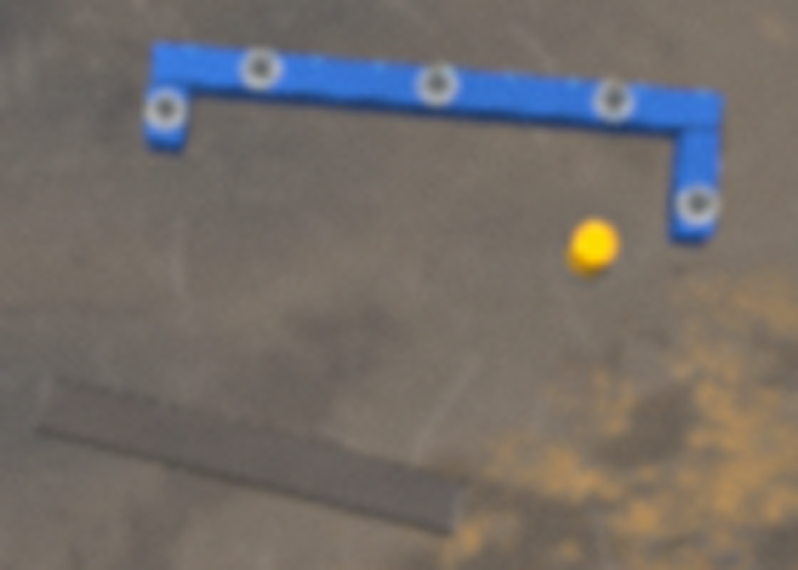

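```bash
cat > h.py <<'E'
import numpy as np, cv2
from station import robot
def pix2w(n,uv,z,c=None):
    c=c or robot.get_calibration(n); K,R,t=c['intrinsics'],c['attitude'],c['position']
    r=R@np.linalg.solve(K,[uv[0],uv[1],1.]); return (t+r*(z-t[2])/r[2])[:2]
def crop(p,x0,y0,f): return ((p[0]+.5)/f-.5+x0,(p[1]+.5)/f-.5+y0)
E
python3 - <<'E'
from h import *
P=dict(railL=(190,92,.035),railR=(676,128,.035),ls=(187,142,.035),rs=(674,234,.035),post=(597,242,.05),
bLt=(58,378,.03),bLb=(38,430,.03),bRb=(448,532,.03),bRt=(462,480,.03))
W={k:pix2w('top',crop(v,275,140,5.7),v[2]) for k,v in P.items()}
for k,v in W.items(): print(k,v.round(4))
# fit bay pose
from scipy.optimize import least_squares
B=dict(railL=(0,.14),railR=(0,-.14),ls=(-.035,.14),rs=(-.062,-.14),post=(-.074,-.095))
R=lambda a:np.array([[np.cos(a),-np.sin(a)],[np.sin(a),np.cos(a)]])
s=least_squares(lambda x:np.concatenate([R(x[2])@B[k]+x[:2]-W[k] for k in B]),[.6,.1,0])
print(s.x, s.fun.reshape(-1,2).round(4))
bx=np.mean([W[k] for k in W if k[0]=='b'],0); print('bar',bx)
d=(W['bLt']+W['bLb']-W['bRt']-W['bRb'])/2; print(np.linalg.norm(d),np.arctan2(-d[0],d[1]))
r=R(s.x[2]).T
for k in W: print(k,(r@(W[k]-s.x[:2])).round(4))
print(r@(bx-s.x[:2]))
E
```

```text
railL [0.7236 0.1507]
railR [ 0.7036 -0.1239]
ls [0.6945 0.1521]
rs [ 0.6425 -0.1212]
post [ 0.6347 -0.0759]
bLt [0.5606 0.2225]
bLb [0.5316 0.2329]
bRb [0.4759 0.0065]
bRt [ 0.5045 -0.0015]
[ 0.7153901   0.01255855 -0.08062848] [[ 0.0031  0.0014]
 [ 0.0005 -0.0031]
 [-0.0027  0.0028]
 [-0.0002 -0.0008]
 [-0.0007 -0.0003]]
bar [0.51816018 0.11509875]
0.23201431304761805 -0.24324269737055962
railL [-0.003   0.1384]
railR [-0.0007 -0.137 ]
ls [-0.0321  0.1374]
rs [-0.0619 -0.1392]
post [-0.0733 -0.0946]
bLt [-0.1711  0.1968]
bLb [-0.201   0.2048]
bRb [-0.2382 -0.0253]
bRt [-0.209 -0.031]
[-0.20484788  0.08632196]
```

```bash
cat >> h.py <<'E'
BX=np.array([.7154,.0126]); BA=-.0806
R2=lambda a:np.array([[np.cos(a),-np.sin(a)],[np.sin(a),np.cos(a)]])
def b2w(p): return BX+R2(BA)@np.array(p)
def w2b(p): return R2(BA).T@(np.array(p)-BX)
def pose():
    s=robot.read_state(); R=s['ee_rot']; return s['eef_pos'],np.arctan2(R[1,0],R[0,0]),s
def plan(tgt,yaw,n,frm=None):
    "shift per row (tool axes, units) for straight line with even turning in n rows"
    p,a,s=pose() if frm is None else (*frm,None); d=(np.array(tgt)-p)/n; da=(yaw-a)/n
    print('turn/row',round(-np.degrees(da)/4,3),'mm/row',round(np.linalg.norm(d)*1e3,1))
    for i in range(n):
        y=a+i*da; X=np.array([np.cos(y),np.sin(y)]);Y=np.array([np.sin(y),-np.cos(y)])
        print(i,[round(float(v/.5),4) for v in (d[:2]@X,d[:2]@Y,-d[2])])
E
python3 -c "
from h import *
print(pix2w('top',(231,171),.045),pix2w('top',(187,228),0),pix2w('top',(245,198),0))
plan((.485,.123,.12),-.243,24)"
```

```text
[0.66980711 0.39377362] [0.49231607 0.53774944] [0.59049427 0.35553736]
turn/row 0.37 mm/row 30.8
0 [0.0413, -0.0446, 0.0102]
1 [0.0402, -0.0456, 0.0102]
2 [0.039, -0.0467, 0.0102]
3 [0.0378, -0.0477, 0.0102]
4 [0.0365, -0.0486, 0.0102]
5 [0.0352, -0.0495, 0.0102]
6 [0.034, -0.0504, 0.0102]
7 [0.0326, -0.0513, 0.0102]
8 [0.0313, -0.0521, 0.0102]
9 [0.0299, -0.0529, 0.0102]
10 [0.0286, -0.0537, 0.0102]
11 [0.0272, -0.0544, 0.0102]
12 [0.0257, -0.0551, 0.0102]
13 [0.0243, -0.0557, 0.0102]
14 [0.0229, -0.0563, 0.0102]
15 [0.0214, -0.0569, 0.0102]
16 [0.0199, -0.0574, 0.0102]
17 [0.0184, -0.0579, 0.0102]
18 [0.0169, -0.0584, 0.0102]
19 [0.0154, -0.0588, 0.0102]
20 [0.0139, -0.0592, 0.0102]
21 [0.0123, -0.0595, 0.0102]
22 [0.0108, -0.0598, 0.0102]
23 [0.0093, -0.0601, 0.0102]
```

send_rows(moves=[[1, [0.041, -0.045, 0.01], 0.37], [1, [0.04, -0.046, 0.01], 0.37], [1, [0.039, -0.047, 0.01], 0.37], [1, [0.038, -0.048, 0.01], 0.37], [1, [0.037, -0.049, 0.01], 0.37], [1, [0.035, -0.05, 0.01], 0.37], [1, [0.034, -0.05, 0.01], 0.37], [1, [0.033, -0.051, 0.01], 0.37]])

```text
time: 0.77
eef_pos: [0.3092, -0.3286, 0.203]
ee_rot: [[0.986, 0.169, -0.0], [0.169, -0.986, 0.0], [-0.0, -0.001, -1.0]]
wrist_force: [0.4, 0.1, -0.6]
grip_width: 0.0925
grip_force: 0.0
```

send_rows(moves=[[1, [0.031, -0.052, 0.01], 0.37], [1, [0.03, -0.053, 0.01], 0.37], [1, [0.029, -0.054, 0.01], 0.37], [1, [0.027, -0.054, 0.01], 0.37], [1, [0.026, -0.055, 0.01], 0.37], [1, [0.024, -0.056, 0.01], 0.37], [1, [0.023, -0.056, 0.01], 0.37], [1, [0.021, -0.057, 0.01], 0.37]])

```text
time: 1.43
eef_pos: [0.3969, -0.1019, 0.1632]
ee_rot: [[0.999, -0.037, -0.0], [-0.037, -0.999, 0.0], [-0.0, -0.0, -1.0]]
wrist_force: [0.2, -0.8, 0.1]
grip_width: 0.0926
grip_force: 0.0
```

send_rows(moves=[[1, [0.02, -0.057, 0.01], 0.37], [1, [0.018, -0.058, 0.01], 0.37], [1, [0.017, -0.058, 0.01], 0.37], [1, [0.015, -0.059, 0.01], 0.37], [1, [0.014, -0.059, 0.01], 0.37], [1, [0.012, -0.06, 0.01], 0.37], [1, [0.011, -0.06, 0.01], 0.37], [1, [0.009, -0.06, 0.01], 0.37]])

```text
time: 2.1
eef_pos: [0.4841, 0.1249, 0.123]
ee_rot: [[0.971, -0.241, -0.001], [-0.241, -0.971, -0.0], [-0.001, 0.0, -1.0]]
wrist_force: [-0.6, -1.3, 0.7]
grip_width: 0.093
grip_force: 0.0
```

Run:
```python
from h import *
p,a,s=pose();print(p,a,s['time'],s['q'])
im,d=robot.capture('wrist'); cv2.imwrite('pics/w1.png',im[:,:,::-1]); np.save('pics/w1.npy',d)
c=robot.get_calibration('wrist');print(c); np.savez('pics/w1c.npz',**c)
```

```text
[0.48411507 0.12489225 0.12297715] -0.24319032829261258 2.1 [ 1.49912145e-01 -4.77055876e-02  1.89696743e+00 -3.45679005e-05
  1.29292630e+00  1.96390822e+00]
{'intrinsics': array([[277.93265745,   0.        , 323.30107439],
       [  0.        , 277.93265745, 195.04604959],
       [  0.        ,   0.        ,   1.        ]]), 'position': array([0.56071648, 0.10993089, 0.26468535]), 'attitude': array([[-2.42577089e-01, -9.30500314e-01, -2.74454953e-01],
       [-9.70131732e-01,  2.32410064e-01,  6.94980875e-02],
       [-8.81899206e-04,  2.83116102e-01, -9.59085239e-01]])}
```

View pics/w1.png

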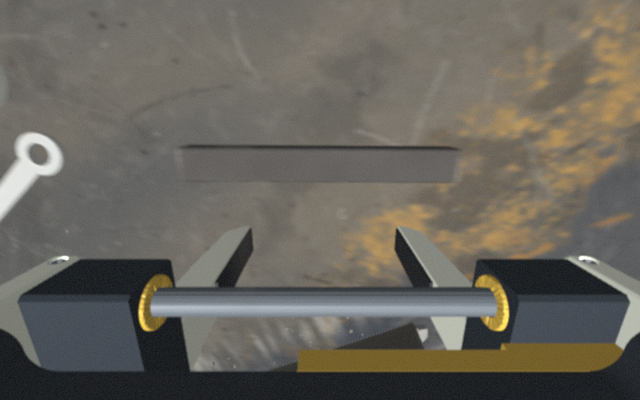

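The wrist view shows the bar with its ends at columns 183 and 459 and rows 148–182, square to the tool. Both fingers are clear on the robot's side.

Run:
```python
from h import *
c=dict(np.load('pics/w1c.npz'))
W=[pix2w('',p,.03,c) for p in ((183,149),(459,149),(459,182),(182,182))]
for w in W: print(w.round(4))
print(np.mean(W,0), np.linalg.norm(W[0]-W[1]),np.linalg.norm(W[0]-W[3]))
m=np.mean(W,0); d=W[0]-W[1]; th=np.arctan2(-d[0],d[1]); print(th, w2b(m), th-BA)
p=np.array([.4841,.1249]); print('tool->bar in tool axes', (m-p)@[np.cos(-.243),np.sin(-.243)], (m-p)@[np.sin(-.243),-np.cos(-.243)])
```

```text
[0.5612 0.2315]
[0.505  0.0067]
[0.4765 0.0098]
[0.5348 0.2432]
[0.51937692 0.12278413] 0.23166922662363823 0.02892542707336214
-0.24491260255962477 [-0.20425793  0.09404406] -0.16431260255962477
tool->bar in tool axes 0.03474961456008263 -0.006434467923623397
```

send_rows(moves=[[1, [0, 0, 0.044], 0], [1, [0, 0, 0.044], 0], [1, [0, 0, 0.044], 0], [1, [0, 0, 0.044], 0], [1, [0, 0, 0], 0], [1, [0.008, 0, 0], 0], [1, [0.008, 0, 0], 0], [1, [0.008, 0, 0], 0]])

```text
time: 2.82
eef_pos: [0.4971, 0.1205, 0.0372]
ee_rot: [[0.971, -0.24, 0.002], [-0.24, -0.971, 0.0], [0.001, -0.001, -1.0]]
wrist_force: [-4.1, 0.8, -0.0]
grip_width: 0.0932
grip_force: 2.0
```

send_rows(moves=[[1, [0.008, 0.001, 0], -0.29], [1, [0.009, 0.001, 0], -0.29], [1, [0.009, 0.001, 0], -0.29], [1, [0.009, 0.001, 0], -0.29], [1, [0.009, 0.001, 0], -0.29], [1, [0.009, 0.001, 0], -0.29], [1, [0.009, 0.001, 0], -0.29], [1, [0.009, 0.001, 0], -0.29]])

```text
time: 3.48
eef_pos: [0.5304, 0.1105, 0.0371]
ee_rot: [[0.997, -0.079, -0.0], [-0.079, -0.997, 0.0], [-0.0, -0.0, -1.0]]
wrist_force: [-8.5, 0.4, 5.3]
grip_width: 0.0929
grip_force: 3.7
```

Run:
```python
from h import *
p,a,s=pose();print(p,a,s['time'],s['wrist_force'])
im,d=robot.capture('wrist'); cv2.imwrite('pics/w2.png',im[:,:,::-1])
c=robot.get_calibration('wrist'); np.savez('pics/w2c.npz',**c)
```

```text
[0.53044856 0.11048003 0.03706774] -0.07904061401573469 3.4833 [-8.48003333  0.43942338  5.30360088]
```

View pics/w2.png

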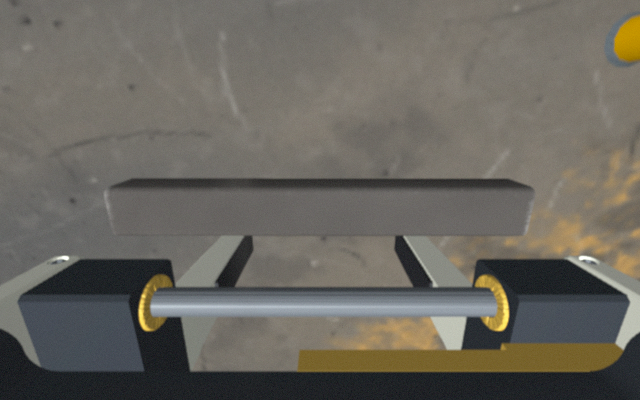

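The picture shows the bar lying flush on both fingers, centred on the tool (columns 107–533). I'll carry on with the arc.

send_rows(moves=[[1, [0.01, 0.001, 0], -0.3], [1, [0.01, 0.001, 0], -0.3], [1, [0.01, 0.001, 0], -0.3], [1, [0.01, 0.001, 0], -0.3], [1, [0.01, 0.001, 0], -0.3], [1, [0.01, 0.001, 0], -0.3], [1, [0.01, 0.001, 0], -0.3], [1, [0.01, 0.001, 0], -0.3]])

```text
time: 4.2
eef_pos: [0.5703, 0.106, 0.0367]
ee_rot: [[0.996, 0.088, -0.0], [0.088, -0.996, -0.0], [-0.0, 0.0, -1.0]]
wrist_force: [-6.8, -0.2, 4.1]
grip_width: 0.0928
grip_force: 3.3
```

send_rows(moves=[[1, [0.01, 0.001, 0], -0.3], [1, [0.01, 0.001, 0], -0.3], [1, [0.01, 0.001, 0], -0.3], [1, [0.01, 0.001, 0], -0.3], [1, [0.01, 0.001, 0], -0.3], [1, [0.01, 0.001, 0], -0.3], [1, [0.008, 0.001, 0], -0.3], [1, [0.005, 0, 0], 0]])

```text
time: 4.87
eef_pos: [0.6071, 0.108, 0.0366]
ee_rot: [[0.973, 0.233, 0.0], [0.233, -0.973, -0.0], [-0.0, 0.0, -1.0]]
wrist_force: [-8.7, -2.3, 6.6]
grip_width: 0.0931
grip_force: 4.1
```

Run:
```python
from h import *
p,a,s=pose();print(p,a,s['time'],s['wrist_force'])
im,d=robot.capture('wrist'); cv2.imwrite('pics/w3.png',im[:,:,::-1])
c=robot.get_calibration('wrist'); np.savez('pics/w3c.npz',**c)
m=p[:2]+.0225*np.array([np.cos(a),np.sin(a)]);print('bar if centred',w2b(m),a-BA)
```

```text
[0.60706497 0.10795104 0.03662085] 0.2350365377305761 4.8667 [-8.74615328 -2.32308909  6.55188606]
bar if centred [-0.09427182  0.09330362] 0.3156365377305761
```

View pics/w3.png

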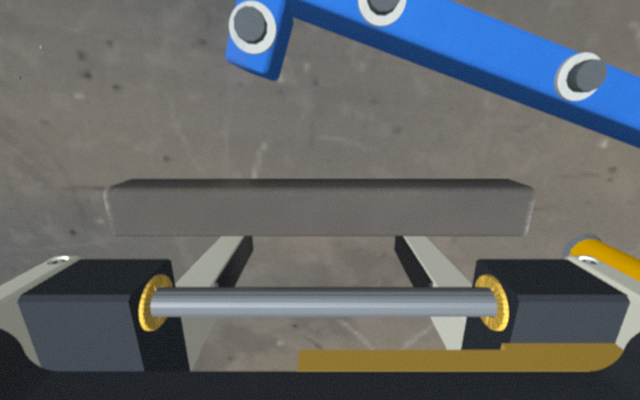

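The bar is still centred on the tool, and the picture shows the left stop at (255,60) well clear and the post at lower right (590,250). In the bay frame the bar is at about (-94, 93) mm, 0.316 rad. Next I'll go round to the left end with the fingers shut.

send_rows(moves=[[1, [-0.02, 0, 0], 0], [1, [-0.02, 0, 0], 0], [-1, [0, -0.06, 0], 0], [-1, [0, -0.06, 0], 0], [-1, [0, -0.06, 0], 0], [-1, [0, -0.06, 0], 0], [-1, [0, -0.06, 0], 0], [-1, [0, 0, 0], 0]])

```text
time: 5.58
eef_pos: [0.5521, 0.2547, 0.0369]
ee_rot: [[0.972, 0.235, 0.002], [0.235, -0.972, 0.003], [0.003, -0.002, -1.0]]
wrist_force: [1.1, 0.4, 0.0]
grip_width: 0.0572
grip_force: 0.0
```

Run:
```python
from h import *
p,a,s=pose();print(p,a,s['time'],s['wrist_force'],s['grip_width'],w2b(p[:2]))
im,d=robot.capture('wrist'); cv2.imwrite('pics/w4.png',im[:,:,::-1])
c=robot.get_calibration('wrist'); np.savez('pics/w4c.npz',**c)
im,d=robot.capture('top'); cv2.imwrite('pics/t4.png',im[:,:,::-1])
```

```text
[0.55206914 0.25471467 0.03692632] 0.23696916463563472 5.5833 [1.10859983 0.40775105 0.00130144] 0.05715883901597849 [-0.18229394  0.22817844]
```

View pics/w4.png

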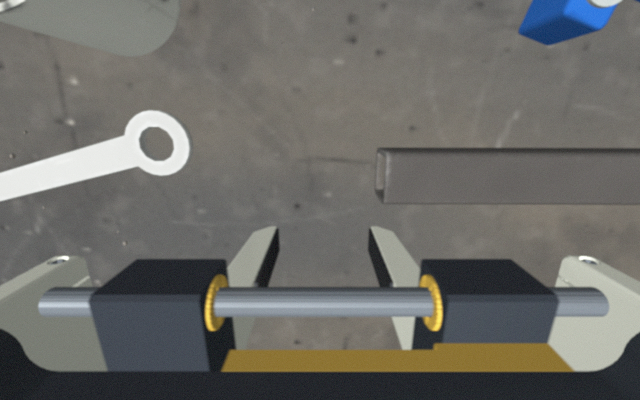

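The wrist view shows the bar's left end at columns 378–387, rows 149–203. The spanner ring at (157,143) and the cup at top left are clear of the gripper.

Run:
```python
from h import *
c=dict(np.load('pics/w4c.npz')); p=np.array([.55207,.25471]);a=.237
X=np.array([np.cos(a),np.sin(a)]);Y=np.array([np.sin(a),-np.cos(a)])
for n,uv,z in (('LT',(386,150),.03),('LB',(386,203),.03),('ring',(190,143),.008),('ringlow',(157,173),.008),('far',(640,150),.03),('farlow',(640,204),.03)):
    w=pix2w('',uv,z,c); print(n,w.round(4),((w-p)@X).round(4),((w-p)@Y).round(4),w2b(w).round(4))
```

```text
LT [0.6181 0.2342] 0.0594 0.0354 [-0.1148  0.2131]
LB [0.5895 0.2254] 0.0295 0.0373 [-0.1426  0.202 ]
ring [0.5927 0.3462] 0.0609 -0.0794 [-0.1492  0.3226]
ringlow [0.5691 0.3644] 0.0423 -0.1026 [-0.1741  0.3389]
far [0.65   0.1018] 0.0593 0.1716 [-0.0724  0.0837]
farlow [0.6227 0.0852] 0.0288 0.1813 [-0.0983  0.0649]
```

send_rows(moves=[[-1, [0, 0, 0], 0], [-1, [0, 0, 0], 0], [-1, [0, 0, 0], 0], [-1, [0, 0, 0], 0], [-1, [0, 0, 0], 0], [-1, [0, 0, 0], 0], [-1, [0, 0, 0], 0], [-1, [0, 0, 0], 0]])

```text
time: 6.35
eef_pos: [0.5523, 0.2495, 0.0356]
ee_rot: [[0.973, 0.232, -0.0], [0.232, -0.973, 0.0], [-0.0, -0.0, -1.0]]
wrist_force: [0.6, -0.8, -0.3]
grip_width: 0.0006
grip_force: 0.0
```

send_rows(moves=[[-1, [0.03, 0, 0], 0], [-1, [0.03, 0, 0], 0], [-1, [0.028, 0, 0], 0], [-1, [0, 0.01, 0], 0], [-1, [0, 0.01, 0], 0], [-1, [0, 0.008, 0], 0], [-1, [0, 0.008, 0], 0], [-1, [0, 0.008, 0], 0]])

```text
time: 7.02
eef_pos: [0.5993, 0.2382, 0.0353]
ee_rot: [[0.973, 0.232, -0.001], [0.232, -0.973, 0.0], [-0.001, -0.001, -1.0]]
wrist_force: [-1.4, 3.6, -0.9]
grip_width: 0.0004
grip_force: 1.5
```

send_rows(moves=[[-1, [0, 0.012, 0], 0], [-1, [0, 0.014, 0], 0], [-1, [0, 0.014, 0], 0], [-1, [0, 0.014, 0], 0], [-1, [0, 0.014, 0], 0], [-1, [0, 0.014, 0], 0], [-1, [0, 0.012, 0], 0], [-1, [0, 0.006, 0], 0]])

```text
time: 7.68
eef_pos: [0.6121, 0.1887, 0.0356]
ee_rot: [[0.973, 0.231, 0.0], [0.231, -0.973, -0.0], [-0.0, 0.0, -1.0]]
wrist_force: [-0.7, 2.9, -1.4]
grip_width: 0.0005
grip_force: 1.3
```

Run:
```python
from h import *
p,a,s=pose();print(p,a,s['time'],s['wrist_force'],s['grip_width'],w2b(p[:2]))
im,d=robot.capture('wrist'); cv2.imwrite('pics/w5.png',im[:,:,::-1])
c=robot.get_calibration('wrist'); np.savez('pics/w5c.npz',**c)
im2,d=robot.capture('scene')
cv2.imwrite('pics/j5.png',np.vstack([im[:,:,::-1][:270],cv2.resize(im2[100:265,200:520,::-1],(640,330))]))
```

```text
[0.6120825  0.18867213 0.03563321] 0.23326117806174648 7.6833 [-0.73705499  2.87275711 -1.40109458] 0.0005285764435959099 [-0.11715814  0.16718214]
```

View pics/j5.png

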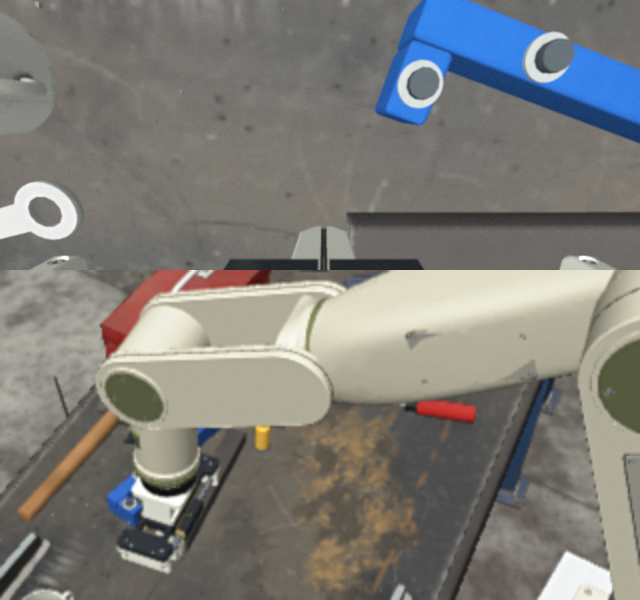

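The wrist half shows the bar's back edge level at row 224, so it is still square to the tool, with the end against the fingers at column 350. The scene half is mostly the arm.

Run:
```python
from h import *
c=dict(np.load('pics/w5c.npz')); p=np.array([.61208,.18867]);a=.2333
X=np.array([np.cos(a),np.sin(a)]);Y=np.array([np.sin(a),-np.cos(a)])
for uv,z in (((350,224),.03),((635,224),.03),((377,110),.035),((419,124),.035)):
    w=pix2w('',uv,z,c); print(w.round(4),((w-p)@X).round(4),((w-p)@Y).round(4),w2b(w).round(4))
for off in (.015,.0175,.02):
    m=p+Y*(off+.12); C=m+X*.015+Y*.12; print(off,w2b(m),w2b(C))
```

```text
[0.6323 0.1779] 0.0172 0.0151 [-0.0961  0.1581]
[0.67   0.0183] 0.0169 0.1792 [-0.0457  0.002 ]
[0.6958 0.1815] 0.0798 0.0263 [-0.0332  0.1668]
[0.6942 0.1591] 0.073 0.0477 [-0.033   0.1443]
0.015 [-0.07547646  0.03877638] [-0.02415696 -0.07072845]
0.0175 [-0.07470453  0.03639854] [-0.02338503 -0.07310629]
0.02 [-0.0739326  0.0340207] [-0.02261311 -0.07548414]
```

send_rows(moves=[[-1, [0, 0.012, 0], 0], [-1, [0, 0.012, 0], 0], [-1, [0, 0.012, 0], 0], [-1, [0, 0.012, 0], 0], [-1, [0, 0.012, 0], 0], [-1, [0, 0.012, 0], 0], [-1, [0, 0.012, 0], 0], [-1, [0, 0.008, 0], 0]])

```text
time: 8.45
eef_pos: [0.6228, 0.1443, 0.0359]
ee_rot: [[0.973, 0.231, 0.0], [0.231, -0.973, 0.0], [0.0, -0.0, -1.0]]
wrist_force: [-0.3, 4.5, 1.3]
grip_width: 0.0003
grip_force: 2.7
```

Run:
```python
from h import *
p,a,s=pose();print(p,a,s['time'],s['wrist_force'],s['grip_width'],w2b(p[:2]))
X=np.array([np.cos(a),np.sin(a)]);Y=np.array([np.sin(a),-np.cos(a)])
m=p[:2]+Y*.1365; C=m+X*.015+Y*.12; print(w2b(m),w2b(C))
```

```text
[0.62283884 0.14428776 0.03589054] 0.23360412237949052 8.45 [-0.25027808  4.49454968  1.29556807] 0.0003121500083827733 [-0.10286321  0.12380789]
[-0.06067657 -0.00600943] [-0.00932377 -0.11549866]
```

send_rows(moves=[[-1, [0, -0.016, 0], 0], [-1, [-0.04, 0, 0], 0], [-1, [-0.04, 0, 0], 0], [-1, [0, 0.06, 0], 0], [0, [0, 0.06, 0], 0], [1, [0, 0.06, 0], 0], [1, [0, 0.06, 0], 0], [1, [0, 0, 0], 0]])

```text
time: 9.12
eef_pos: [0.6106, 0.0217, 0.036]
ee_rot: [[0.974, 0.229, 0.001], [0.229, -0.974, -0.003], [0.001, 0.003, -1.0]]
wrist_force: [0.2, -0.4, -0.2]
grip_width: 0.0228
grip_force: 0.0
```

send_rows(moves=[[1, [0, 0, 0], 0], [1, [0, 0, 0], 0], [1, [0, 0, 0], 0], [1, [0, 0, 0], 0], [1, [0, 0, 0], 0], [1, [0, 0, 0], 0], [1, [0, 0, 0], 0], [1, [0, 0, 0], 0]])

```text
time: 9.78
eef_pos: [0.6095, 0.0271, 0.0356]
ee_rot: [[0.973, 0.232, -0.0], [0.232, -0.973, -0.0], [-0.0, -0.0, -1.0]]
wrist_force: [-0.9, 0.6, -0.6]
grip_width: 0.0759
grip_force: 0.0
```

Run:
```python
from h import *
p,a,s=pose();print(p,a,s['time'],s['wrist_force'],s['grip_width'],w2b(p[:2]))
im,d=robot.capture('wrist'); cv2.imwrite('pics/w6.png',im[:,:,::-1])
c=robot.get_calibration('wrist'); np.savez('pics/w6c.npz',**c)
```

```text
[0.60947539 0.02714939 0.03562952] 0.23446528078977225 9.7833 [-0.89590543  0.60229893 -0.63085012] 0.07587354521376605 [-0.10675214  0.00597387]
```

View pics/w6.png

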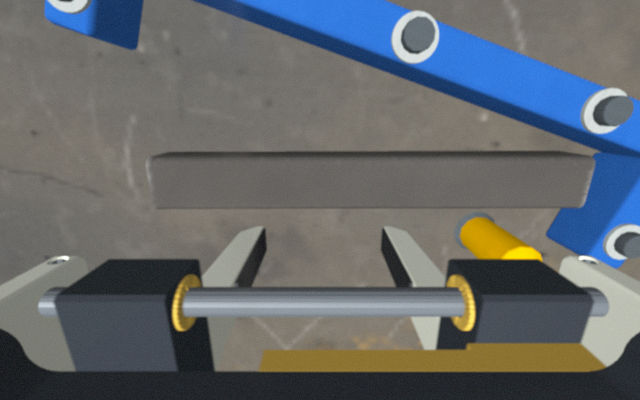

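The bar's right end is now behind the post (480,235), close to the rail and right stop near (595,155), and both fingers are clear in front of it. I'll push forward and swing the left end in.

send_rows(moves=[[1, [0.008, 0, 0], 0], [1, [0.008, 0, 0], 0], [1, [0.008, 0, 0], 0], [1, [0.008, 0, 0], 0], [1, [0.007, -0.001, 0], 0.28], [1, [0.007, -0.001, 0], 0.28], [1, [0.007, -0.001, 0], 0.28], [1, [0.007, -0.001, 0], 0.28]])

```text
time: 10.5
eef_pos: [0.6377, 0.0354, 0.0355]
ee_rot: [[0.988, 0.153, -0.003], [0.153, -0.988, -0.0], [-0.003, -0.0, -1.0]]
wrist_force: [-6.5, -1.0, 5.5]
grip_width: 0.0932
grip_force: 3.5
```

send_rows(moves=[[1, [0.007, -0.001, 0], 0.28], [1, [0.007, -0.001, 0], 0.28], [1, [0.007, -0.001, 0], 0.28], [1, [0.007, -0.001, 0], 0.28], [1, [0.007, -0.001, 0], 0.28], [1, [0.007, -0.001, 0], 0.28], [1, [0.007, -0.001, 0], 0.28], [1, [0, 0, 0], 0]])

```text
time: 11.17
eef_pos: [0.6623, 0.0415, 0.0354]
ee_rot: [[1.0, 0.017, -0.001], [0.017, -1.0, 0.0], [-0.001, -0.0, -1.0]]
wrist_force: [-4.5, 1.2, 2.7]
grip_width: 0.0927
grip_force: 2.0
```

Run:
```python
from h import *
p,a,s=pose();print(p,a,s['time'],s['wrist_force'],s['grip_width'],w2b(p[:2]))
im,d=robot.capture('wrist'); cv2.imwrite('pics/w7.png',im[:,:,::-1])
c=robot.get_calibration('wrist'); np.savez('pics/w7c.npz',**c)
```

```text
[0.66230971 0.0414573  0.03544148] 0.01680077973699109 11.1667 [-4.50094195  1.2355941   2.74189961] 0.09265241086995246 [-0.05524132  0.02448917]
```

View pics/w7.png

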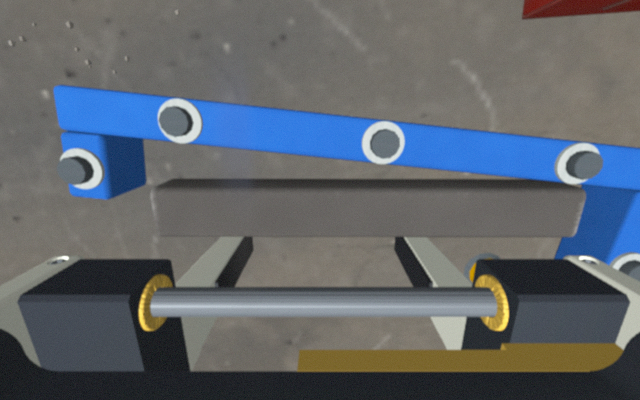

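The bar is flush on the fingers. Its right end is close to the rail, and its left end (column 158) clears the left stop (column 145), with about 0.1 rad left to swing.

send_rows(moves=[[1, [0.005, 0, 0], 0.23], [1, [0.005, 0, 0], 0.23], [1, [0.005, 0, 0], 0.23], [1, [0.005, 0, 0], 0.23], [1, [0.005, 0, 0], 0.23], [1, [0.004, 0, 0], 0.23], [1, [0.002, 0, 0], 0], [1, [0, 0, 0], 0]])

```text
time: 11.88
eef_pos: [0.6781, 0.0407, 0.0354]
ee_rot: [[0.997, -0.078, -0.0], [-0.078, -0.997, -0.0], [-0.0, 0.0, -1.0]]
wrist_force: [-1.8, 0.3, -1.4]
grip_width: 0.0927
grip_force: 1.0
```

Run:
```python
from h import *
p,a,s=pose();print(p,a,s['time'],s['wrist_force'],s['moment'],w2b(p[:2]),a-BA)
im,d=robot.capture('wrist'); cv2.imwrite('pics/w8.png',cv2.resize(im[100:260,120:620,::-1],(800,256),interpolation=cv2.INTER_CUBIC))
c=robot.get_calibration('wrist'); np.savez('pics/w8c.npz',**c)
```

```text
[0.67807644 0.04071923 0.03535459] -0.07764940890965726 11.8833 [-1.83285432  0.25699286 -1.41681066] [ 0.18049548  0.32646831 -0.11097637] [-0.03946635  0.02502292] 0.0029505910903427496
```

View pics/w8.png

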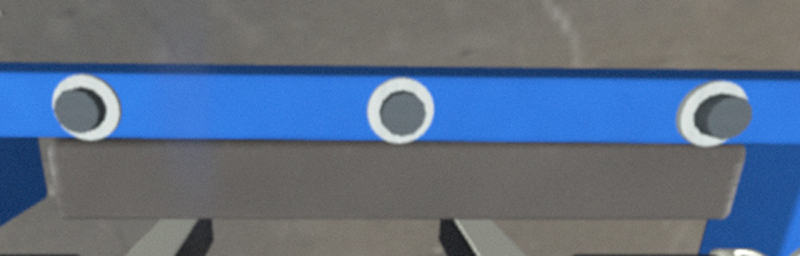

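The bar is almost home. The rail's edge runs from row 138 to 144 across the crop, so it is turned about 0.5° from the tool. I'll turn slightly and press gently until the force shows contact.

send_rows(moves=[[1, [0.002, 0, 0], 0.06], [1, [0.002, 0, 0], 0.06], [1, [0.001, 0, 0], 0], [1, [0.001, 0, 0], 0], [1, [0, 0, 0], 0], [1, [0, 0, 0], 0], [1, [0, 0, 0], 0], [1, [0, 0, 0], 0]])

```text
time: 12.6
eef_pos: [0.6797, 0.0407, 0.0354]
ee_rot: [[0.996, -0.086, -0.003], [-0.086, -0.996, 0.0], [-0.003, 0.0, -1.0]]
wrist_force: [-8.3, 1.4, 3.1]
grip_width: 0.0927
grip_force: 4.3
```

send_rows(moves=[[1, [0.001, 0, 0], 0], [1, [0.001, 0, 0], 0], [1, [0.001, 0, 0], 0], [1, [0.001, 0, 0], 0], [1, [0, 0, 0], 0], [1, [0, 0, 0], 0], [1, [0, 0, 0], 0], [1, [0, 0, 0], 0]])

```text
time: 13.27
eef_pos: [0.6799, 0.0407, 0.0354]
ee_rot: [[0.996, -0.086, -0.007], [-0.086, -0.996, 0.0], [-0.007, 0.0, -1.0]]
wrist_force: [-19.1, 2.2, 12.1]
grip_width: 0.0927
grip_force: 9.6
```

Run:
```python
from h import *
p,a,s=pose();print(p,a,s['time'],s['wrist_force'],s['moment'],w2b(p[:2]),a-BA)
```

```text
[0.67988429 0.04067865 0.0354151 ] -0.08635321071357208 13.2667 [-19.09503911   2.24290583  12.10233788] [ 0.05606965  3.15606773 -0.71875951] [-0.0376611   0.02512803] -0.005753210713572071
```

The wrist force rose to 19 N with no further motion, so the bar is seated. I'll back off and check.

send_rows(moves=[[1, [-0.004, 0, 0], 0], [1, [-0.01, 0, 0], 0], [1, [-0.03, 0, 0], 0], [1, [-0.04, 0, 0], 0], [1, [0, 0, -0.06], 0], [1, [0, 0, -0.06], 0], [1, [-0.03, 0, -0.06], 0], [1, [0, 0, -0.06], 0]])

```text
time: 13.93
eef_pos: [0.6251, 0.0453, 0.1573]
ee_rot: [[0.996, -0.086, 0.001], [-0.086, -0.996, -0.0], [0.001, 0.0, -1.0]]
wrist_force: [-0.1, 0.3, -0.1]
grip_width: 0.0931
grip_force: 0.0
```

Run:
```python
from h import *
p,a,s=pose();print(p,a,s['time'],s['wrist_force'])
im,d=robot.capture('wrist'); cv2.imwrite('pics/w9.png',cv2.resize(im[20:270,120:560,::-1],(800,455),interpolation=cv2.INTER_CUBIC))
c=robot.get_calibration('wrist'); np.savez('pics/w9c.npz',**c)
```

```text
[0.62514642 0.04532772 0.15725085] -0.08568431852157025 13.9333 [-0.1201015   0.26107903 -0.05858571]
```

View pics/w9.png

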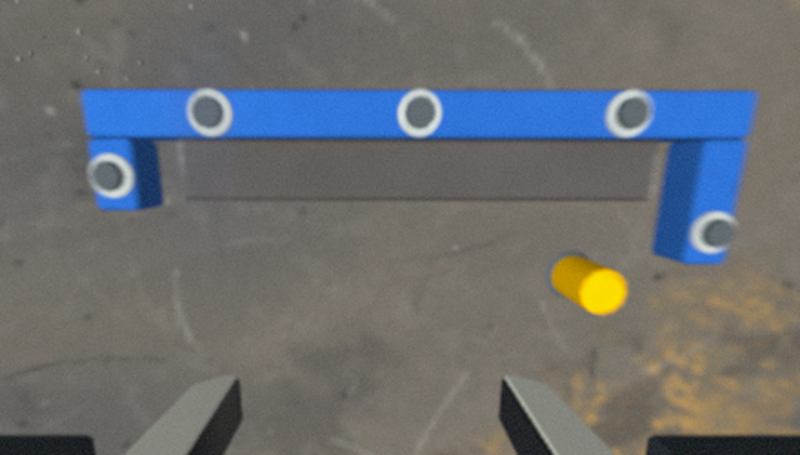

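The bar lies between the stops (columns 187–650). Its front edge (row 199) is parallel to the rail's edge (row 139) and it is flush. The fingers are clear of everything, so I'm handing it in.

```bash
python3 -c "
from station import robot
print(robot.close_job())"
```

```text
the job is handed in; nothing more can be done
None
```

The bar went in right end first behind the post, then swung home; the last picture shows it between the stops with its front edge parallel to the rail, it was pressed on the rail at about 19 N, and the job was handed in at about 14 s (no verdict shown).

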